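# Hold a cheese log in the V-trough of the wire cutter

## Task

Take the whole cheese log (the longest of the three on the wooden rack) and lay it, without dropping it, along the V-shaped steel trough of the log cutter, with its end up against the end stop. Then hold it there ready for the wire: finish with the gripper still on the log, pressing it firmly down onto both sides of the V with a push of about one kilogram, without crushing it. Leave everything else, the parked wire bow included, as it is.

Things in the scene. Friction and masses are not known exactly. Their poses are not given: they have to be found in the camera images.
- whole_log: The whole cheese log: a firm pale-yellow cylinder 52 mm in diameter and 180 mm long, about 0.36 kg, lying on the rack. Origin at its centre (on its axis, half way along); its x axis runs along the log (both ends alike), so it may be turned end for end.
- piece_a: A cut log lying on the rack, same cheese, 52 mm in diameter, only 125 mm long. Origin at its centre, x along its axis. Stays where it is.
- piece_b: A cut log lying on the rack, 52 mm in diameter, only 85 mm long. Origin at its centre, x along its axis. Stays where it is.
- rack: Fixed wooden rack board 210 x 250 mm, top 18 mm above the counter, with three pairs of half-round battens along its x axis (crests 8 mm above the board), 94 mm from pair to pair. On each pair lies a log, parallel to the rack's x axis, its axis 49 mm above the counter. Which log is where varies. Origin under the centre of the board, z up.
- cutter: The log cutter, fixed: white base board 300 x 130 mm, top 20 mm high, from x = -105 to +195 mm; on two narrow stands a steel V trough (90 degrees, open upwards) along x from -88 to +90 mm; at its +x end an upright end stop 52 mm wide, top 125 mm above the counter. Origin on the counter below the middle of a properly laid log; x along the trough to the stop, z up.
- trough_seat (a point): Where the centre of the whole log must be when it lies in the V with its end on the stop: 112 mm above the counter over the cutter's origin. Axes as the cutter's: x along the trough towards the stop, z up.
- stop_face (a point): Point on the face of the end stop, level with the axis of a seated log: 90 mm from trough_seat along the trough's x axis. The face looks back along -x.
- flank_left: The steel side of the V on the cutter's +y side, sloping at 45 degrees, crossed by a 6 mm wire slot. A seated log touches it along a line 18 mm to the side of and 18 mm below the log's axis. Upper edge 97 mm above the counter; the V's bottom 75 mm. The trough is 50 mm wide overall, less than the log, so fingers can pass down beside it. Origin as the cutter's.
- flank_right: The same on the cutter's -y side.
- wire_bow (a joint): Hinge (rad) of the cutting bow: two arms, a wire between their tips, a black grip. Its axis is 150 mm from the cutter's origin along x, behind the stop, 95 mm above the counter. At 0 it is parked leaning back, away from the trough, reaching x = 270 mm, 155 mm high at its grip. It grows as the bow swings up and over towards the trough. Stays parked.
- jar: Closed jar, 56 mm in diameter, 85 mm tall, standing between the rack and the cutter, nearer the robot. Origin at its foot. Stays.
- butter_1: Paper-wrapped butter packet 100 x 56 x 40 mm (x, y, z) lying between the rack and the cutter. Origin under its centre. Stays.
- butter_2: The same packet, on the left of the counter. Stays.
- knife: Cheese knife 275 mm long lying flat on the far side of the counter, 16 mm high. Stays.
- bowl: Blue bowl, 130 mm across, 50 mm high, on the right of the counter. Origin at its foot. Stays.
- tub: Open white plastic tub, 80 mm across, 75 mm high, on the left. Origin at its foot. Stays.
There are look-alikes about, which are no part of the job. What is shaped like the whole_log but purple is not meant.

How it is judged:
By the outcome, as a careful person would: the job done as asked, in the order asked, and still so for the second after the job is handed in, while the arm keeps its last pose, push and grip.
It also fails if it takes over 45 s, if anything falls off the work surface, if the arm or the gripper's body presses on something with over 40 N, if the wrist force passes 120 N, or if a joint passes its speed limit or range.

## Robot

A 7-joint arm with a two-finger parallel gripper is mounted at the origin on the work surface. World frame = base frame: x ahead of the robot, y to its left, z up, the work surface at z = 0. Lengths are in m, angles in rad, forces in N, time in s.
With the tool pointing down it reaches from about 0.4 to 0.85 m from the base axis. Payload 4.4 kg.
Tool frame: the origin (TCP) lies at the very end of the fingers, on their centre line; the grasp point (between the pads) lies 19 mm behind it; y points along the fingers, z is the direction in which the jaws open and shut, and the axes are right-handed (so a half turn about y gives the same grasp; the last joint's range is limited). The gripper opens to 94 mm and grips with 3 to 60 N. Pads are 16 mm wide; open, the fingers measure 119 mm over their backs; the gripper's body (75 mm by 177 mm) begins 78 mm behind the grasp point.
Start: joints at [1.23, 0.628, 0.038, 1.517, -0.027, 0.996, -0.02], TCP at [0.176, -0.626, 0.205] pointing down, gripper open.
Joint ranges: [-3.06, 3.06], [-0.37, 2.12], [-1.25, 1.32], [0.18, 2.47], [-1.1, 4.24], [0.23, 1.98], [-2.94, 2.94]. Speed limits (rad/s): [2.57, 2.57, 3.14, 3.14, 3.14, 3.14, 3.14].

## Interface

Orientations are given as a unit quaternion [w, x, y, z].
In Python, from cell import robot, viewer gives the robot as it stands. The module is installed in compiled form; this text tells all that it offers.
- The arm moves only by the tool send_rows, never from a script. Its argument "motion" is a list of rows, each a list of 6 numbers: the shift along the tool's x, y, z in m, then the turn, a rotation vector about the tool's x, y, z in degrees. A call has 1 to 12 rows; each row shifts and turns the commanded pose from where the row before left it, along the tool's axes as they then stand; what a row does not reach is not made up. A row lasts 1/10 s, in which the tool goes at most 50 mm and 8.59 degrees, less where a joint would pass 70% of its speed; a pose out of reach is approached as far as the arm can. A call with a gripper value outside its range is refused whole. "fingers" is the finger opening in m, from 0 to 0.094, set as the call begins (left out, the last holds). The fingers move at their own pace and stop on an object; the grip force is fixed at half the most. Time passes only in rows, so rows that do not move let the fingers close. It gives the time, the measured TCP pose, the force and the opening at its end, in the units of the state.
- robot.get_state(): the state, without advancing time (a new reading comes with each control period).
- viewer.grab_frame(name): name is "scene" or "top"; returns a dict with "image" (480x640x3 uint8, blue, green, red), "range_z" (480x640 float32, m along the optical axis (not along the pixel's ray), 0 where there is no reading), "mtx" (3x3 intrinsics, pixels), "R" (3x3) and "t" (3): a world point X has camera coordinates R X + t. Camera axes: x right, y down, z forward; pixel columns grow to the right and rows downward; lengths in m; the calibration is good to about 2 mm. A picture is of the moment at which its call begins.
- robot.job_done(): hands the job in, once; it reports no verdict.
The state is a dict: "clock": time; "q": joint angles; "joint_vel": joint speeds; "effort": joint torques, N m; "tool_pos": TCP position; "tcp_rot": TCP orientation; "force": force on the tool from outside, world axes, zero at the start; "torque": the same for the moment, N m; "finger_gap": finger opening in m.
Only numpy, scipy, OpenCV 4.12 (cv2) and the standard library are available. Lean on these libraries where they do the work, as an engineer would, in place of code of your own. Each camera call takes 0.05 s, during which the arm holds its last target. There are 200 camera calls.

## Working session

There is one attempt and no reset: what is moved stays moved. The work goes in short steps, Python scripts to look and compute and a tool call to move; the robot and the scene stay as the last step left them, time stands still between calls to the robot, and variables do not carry over. Pictures are saved under pics/ and viewed, about 8 in all and at most 12, crops included, and the job is handed in when it is done.

Besides the shell and the picture viewer there is one more tool, called after "Request:" in YAML: its name, and indented under it one key for each argument. send_rows: Moves the arm, as the interface text tells. Its arguments: {"type":"object","properties":{"motion":{"type":"array","items":{"type":"array","items":{"type":"number"}}},"fingers":{"type":"number"}},"required":["motion"]}

```bash
mkdir -p pics; cat > h.py <<'E'
import numpy as np, cv2
from cell import robot, viewer
def grab(n,save=None):
    f=viewer.grab_frame(n)
    if save: cv2.imwrite('pics/'+save,f['image'])
    return f
def cloud(f):
    z=f['range_z'].astype(float);v,u=np.indices(z.shape);K=f['mtx']
    P=np.stack([(u-K[0,2])*z/K[0,0],(v-K[1,2])*z/K[1,1],z],-1)
    W=(P-np.asarray(f['t']).ravel())@np.asarray(f['R']); W[z<=0]=np.nan
    return W
E
python3 - <<'E'
from h import *
for n in ('scene','top'):
    f=grab(n,n+'0.png'); print(n,f['mtx'].tolist(),f['R'].tolist(),f['t'])
    np.save(n+'0.npy',cloud(f))
print(robot.get_state())
E
```

```text
scene [[479.8338804398533, 0.0, 318.33392871802107], [0.0, 479.8338804398533, 241.83450522740665], [0.0, 0.0, 1.0]] [[-0.5340582032323484, 0.8453926565282255, -0.009648411702733893], [0.5976776175428441, 0.36944892139429086, -0.7115398512865636], [-0.5979659698081036, -0.38577033422587703, -0.7025794959879699]] [ 0.29589297 -0.24607902  1.67467154]
top [[614.7808116039967, 0.0, 311.20960113410354], [0.0, 614.7808116039967, 233.019663712006], [0.0, 0.0, 1.0]] [[-0.024847409783140505, -0.9996890678885424, 0.0020913563076749683], [-0.9957749630453362, 0.02456502255307004, -0.08848040822140459], [0.08840152260638914, -0.0042810292108464675, -0.9960757218152482]] [0.00886717 0.53909121 1.55601463]
{'clock': 0.1, 'q': array([ 1.23021144,  0.6292199 ,  0.03843075,  1.51823987, -0.02698386,
        0.9963044 , -0.01999277]), 'joint_vel': array([-0.00049654,  0.00047851,  0.00037567, -0.00164356, -0.00062812,
        0.0017015 ,  0.00289933]), 'effort': array([ 3.91570866e-03, -5.50789011e+01,  1.14795104e+00, -1.87117463e+01,
       -5.20972896e-02,  1.92269840e-02,  1.20317111e-05]), 'tool_pos': array([ 0.17624525, -0.62504141,  0.20467669]), 'tcp_rot': array([ 0.09676863, -0.09694245,  0.70102005, -0.69986348]), 'force': array([ 1.15077658,  0.12813254, -0.21162788]), 'torque': array([-0.01065997, -0.03405307,  0.00318691]), 'finger_gap': 0.09422821024975184}
```

View pics/top0.png

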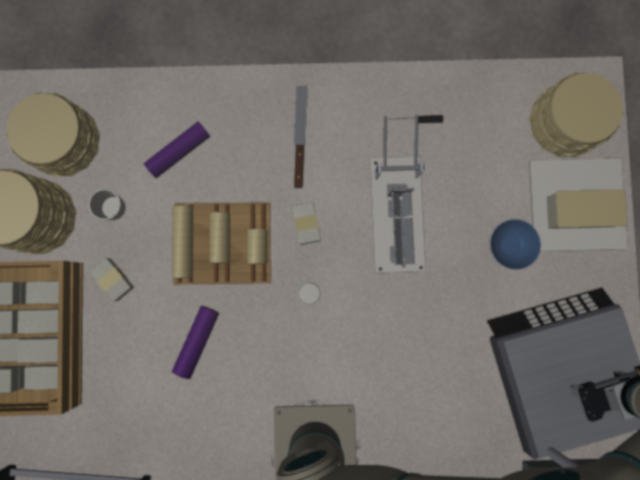

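View pics/scene0.png

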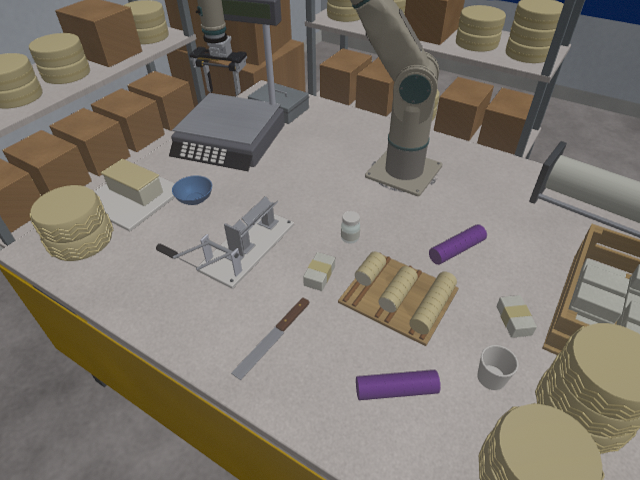

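Top view, candidates for the log: pale logs at (183,242), (219,237) and (257,245), purple ones at (177,150) and (195,342). The one at (183,242) is pale yellow and the longest, so I choose it. The cutter is at (399,215), with its bow and stop at the far end (+x). Next: a close crop and measurements.

```bash
cat > m.py <<'E'
from h import *
T=np.load('top0.npy');S=np.load('scene0.npy')
img=cv2.imread('pics/top0.png')
cv2.imwrite('pics/crop1.png',cv2.resize(np.hstack([img[190:300,160:280],img[100:280,360:450][:110,:90]]),None,fx=3.5,fy=3.5,interpolation=cv2.INTER_CUBIC))
cv2.imwrite('pics/crop2.png',cv2.resize(img[100:285,355:455],None,fx=3.2,fy=3.2,interpolation=cv2.INTER_CUBIC))
def rect(P,name):
    r=cv2.minAreaRect((P[:,:2]*1000).astype(np.float32));print(name,len(P),r, 'z',np.percentile(P[:,2],[5,50,95,99]).round(4));return r
for nm,C,in (('top',T),('scene',S)):
    P=C.reshape(-1,3);P=P[np.isfinite(P).all(1)]
    tab=P[(abs(P[:,2])<.01)&(P[:,0]>.3)&(P[:,0]<.9)&(abs(P[:,1])<.4)];print(nm,'table z',np.median(tab[:,2]))
    # logs
    sel=(P[:,2]>.055)&(P[:,2]<.09)&(P[:,0]>.38)&(P[:,0]<.72)&(P[:,1]>.05)&(P[:,1]<.4)
    Q=P[sel];
    # cluster through raster
    g=np.zeros((400,400),np.uint8);ij=((Q[:,:2]-[.36,.03])*1000).astype(int);g[ij[:,0],ij[:,1]]=1
    n,l=cv2.connectedComponents(cv2.dilate(g,np.ones((5,5))))
    lab=l[ij[:,0],ij[:,1]]
    for k in range(1,n):
        if (lab==k).sum()>60: rect(Q[lab==k],'log')
    B=P[(P[:,2]>.013)&(P[:,2]<.027)&(P[:,0]>.38)&(P[:,0]<.8)&(P[:,1]<-.1)&(P[:,1]>-.36)]
    if len(B): rect(B,'base')
    V=P[(P[:,2]>.07)&(P[:,2]<.101)&(P[:,0]>.38)&(P[:,0]<.8)&(P[:,1]<-.1)&(P[:,1]>-.36)]
    if len(V): rect(V,'V')
    H=P[(P[:,2]>.105)&(P[:,2]<.13)&(P[:,0]>.38)&(P[:,0]<.9)&(P[:,1]<-.1)&(P[:,1]>-.36)]
    if len(H): rect(H,'stop')
E
python3 m.py
```

```text
top table z 0.0008928060687940114
log 1418 ((521.5157470703125, 319.4361877441406), (52.29197311401367, 180.1092071533203), 89.66541290283203) z [0.0589 0.0715 0.0791 0.0817]
log 682 ((506.08355712890625, 132.44271850585938), (50.76565170288086, 85.51049041748047), 89.07618713378906) z [0.0582 0.0718 0.0792 0.0814]
log 992 ((530.26953125, 225.04971313476562), (50.613319396972656, 124.73868560791016), 89.48936462402344) z [0.0592 0.0714 0.0787 0.0818]
base 3677 ((571.7831420898438, -221.13311767578125), (191.8504638671875, 396.3639831542969), 79.68077850341797) z [0.0152 0.0207 0.0257 0.0266]
V 1515 ((578.881591796875, -245.46011352539062), (262.01953125, 115.69449615478516), 9.016851425170898) z [0.0753 0.089  0.0995 0.1007]
stop 313 ((624.60595703125, -218.39529418945312), (109.57583618164062, 306.5264892578125), 81.3140640258789) z [0.1058 0.1167 0.1287 0.1294]
scene table z 0.0014000226615938274
log 1240 ((522.1456909179688, 322.20062255859375), (51.320655822753906, 184.42510986328125), 89.15808868408203) z [0.0583 0.0722 0.0779 0.0792]
log 520 ((506.59796142578125, 135.98001098632812), (50.573944091796875, 88.75825500488281), 87.4007339477539) z [0.0576 0.0717 0.0778 0.0795]
log 821 ((531.3990478515625, 228.20765686035156), (52.01945877075195, 129.15884399414062), 89.178466796875) z [0.0579 0.0717 0.0773 0.0792]
base 2176 ((584.4569091796875, -227.54489135742188), (302.0350036621094, 134.87625122070312), 0.4394894242286682) z [0.0164 0.0211 0.025  0.0263]
V 927 ((578.5914916992188, -209.8810577392578), (115.08055114746094, 266.32501220703125), 82.62882232666016) z [0.0734 0.0885 0.0996 0.1009]
stop 272 ((699.4284057617188, -225.37905883789062), (110.55609893798828, 143.30560302734375), 88.74138641357422) z [0.106  0.1161 0.1284 0.1294]
```

View pics/crop2.png

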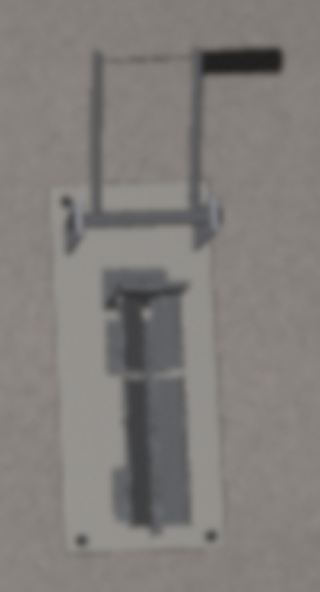

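View pics/crop1.png

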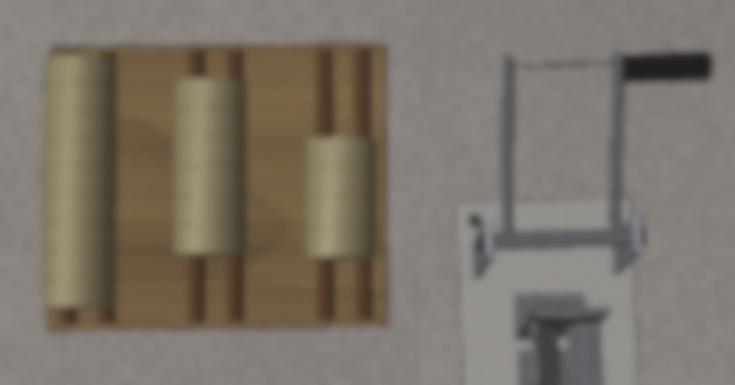

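The crops confirm the leftmost pale log is the longest. In the cutter crop the stop is at (145,290) with the V below it, towards the robot, and the bow above it. Now the precise poses.

```bash
cat > m2.py <<'E'
from h import *
from scipy.optimize import least_squares
for nm in ('top','scene'):
    P=np.load(nm+'0.npy').reshape(-1,3);P=P[np.isfinite(P).all(1)]
    def box(x0,x1,y0,y1,z0,z1): return P[(P[:,0]>x0)&(P[:,0]<x1)&(P[:,1]>y0)&(P[:,1]<y1)&(P[:,2]>z0)&(P[:,2]<z1)]
    Q=box(.4,.64,.28,.36,.052,.09)
    f=lambda p:np.hypot((Q[:,1]-p[0]-p[1]*(Q[:,0]-.522))*np.cos(np.arctan(p[1])),Q[:,2]-p[2])-.026
    r=least_squares(f,[.32,0,.049],loss='soft_l1',f_scale=.002);print(nm,'log y,yawdeg,z',r.x[0],np.degrees(r.x[1]),r.x[2],'x',np.percentile(Q[:,0],[1,99]),Q[:,0].min(),Q[:,0].max())
    B=box(.40,.80,-.32,-.14,.014,.026);r=cv2.minAreaRect((B[:,:2]*1000).astype(np.float32));print('base',r)
    V=box(.44,.615,-.27,-.17,.07,.104)
    def g(p):
        d=(V[:,1]-p[0]-p[1]*(V[:,0]-.54))*np.cos(np.arctan(p[1]));return (V[:,2]-p[2]-np.abs(d))/1.41
    r=least_squares(g,[-.222,0,.075],loss='soft_l1',f_scale=.002);print('V n',len(V),r.x[0],np.degrees(r.x[1]),r.x[2],'rms',np.median(abs(r.fun)), 'x',V[:,0].min(),V[:,0].max())
    H=box(.58,.68,-.27,-.17,.112,.132)
    for h in ((.112,.117),(.117,.122),(.122,.131)):
        h=H[(H[:,2]>h[0])&(H[:,2]<h[1])]
        if len(h):print('stop',len(h),np.percentile(h[:,0],[2,10,50,90,98]).round(4),'y',h[:,1].min(),h[:,1].max())
    print('cam',nm)
E
python3 m2.py
```

```text
top log y,yawdeg,z 0.32056290857656067 -0.625281078402568 0.04962177528291627 x [0.43339128 0.60982102] 0.43151032961886265 0.6116650520642462
base ((602.4010009765625, -229.23313903808594), (339.12713623046875, 132.01419067382812), 0.2879959046840668)
V n 1268 -0.22984493592698393 0.7722024166274944 0.07558202837606773 rms 0.0016408283069260163 x 0.44431618616366514 0.6146995459106595
stop 7 [0.6278 0.6279 0.6284 0.6287 0.6287] y -0.24212138843481326 -0.21060509599012664
stop 16 [0.6276 0.6277 0.6304 0.6346 0.6347] y -0.2538388913564125 -0.20283891418344854
stop 47 [0.6275 0.6284 0.6308 0.6336 0.634 ] y -0.2531777535104357 -0.20432126091370817
cam top
scene log y,yawdeg,z 0.32172969121241335 -0.612183876175408 0.04996157754769083 x [0.43440247 0.61283104] 0.4296622202964955 0.6140603828869574
base ((584.4569091796875, -227.54489135742188), (302.0350036621094, 134.87625122070312), 0.4394894242286682)
V n 621 -0.2274979098160321 1.0885587163601618 0.07495975888826553 rms 0.001636881843483552 x 0.44143099560154775 0.6136924281999037
stop 22 [0.6307 0.6324 0.6338 0.6361 0.6365] y -0.2530414415723121 -0.19991936470834024
stop 15 [0.6308 0.6322 0.6338 0.6364 0.6371] y -0.24812851874284636 -0.20175116758273295
stop 46 [0.6285 0.6294 0.6332 0.6359 0.6371] y -0.25282515954040774 -0.20160349055287205
cam scene
```

```bash
cat > go.py <<'E'
import sys
from h import *
from scipy.spatial.transform import Rotation as R
# usage: go.py x y z yaw : shift in tool axes to world target, and tool-frame rotvec to (y down, z along +-world y turned by yaw)
def main(a):
    s=robot.get_state();w=s['tcp_rot'];C=R.from_quat([w[1],w[2],w[3],w[0]])
    d=np.array(a[:3])-s['tool_pos'];print('t',s['clock'],'pos',s['tool_pos'].round(4),'F',s['force'].round(2),'tau',s['torque'].round(3),'gap',round(s['finger_gap'],4))
    print('axes(cols)\n',C.as_matrix().round(4)); print('q',s['q'].round(3))
    th=np.radians(a[3])
    for sg in (1,-1):
        z=sg*np.array([-np.sin(th),np.cos(th),0]);y=np.array([0,0,-1.]);x=np.cross(y,z)
        G=R.from_matrix(np.c_[x,y,z]);rv=(C.inv()*G).as_rotvec(degrees=True)
        print('opt',sg,'turn',rv.round(2),'shift after turn',(G.inv().apply(d)*1000).round(1))
    print('shift now(mm)',(C.inv().apply(d)*1000).round(1))
main([float(v) for v in sys.argv[1:5]])
E
python3 go.py .5215 .321 .25 -.62
```

```text
t 0.1 pos [ 0.1762 -0.625   0.2047] F [ 1.15  0.13 -0.21] tau [-0.011 -0.034  0.003] gap 0.0942
axes(cols)
 [[-9.625e-01 -5.000e-04  2.714e-01]
 [-2.714e-01  1.600e-03 -9.625e-01]
 [ 0.000e+00 -1.000e+00 -1.700e-03]]
q [ 1.23   0.629  0.038  1.518 -0.027  0.996 -0.02 ]
opt 1 turn [ 2.0000e-02 -1.6363e+02 -1.4000e-01] shift after turn [335.  -45.3 949.7]
opt -1 turn [9.000e-02 1.637e+01 1.000e-02] shift after turn [-335.   -45.3 -949.7]
shift now(mm) [-589.   -44.  -816.9]
```

Request:
send_rows:
  motion:
    - [0,-0.022,0,0,8.2,0]
    - [0,-0.023,0,0,8.2,0]
    - [-0.027,0,-0.027,0,0,0]
    - [-0.027,0,-0.027,0,0,0]
    - [-0.027,0,-0.027,0,0,0]
    - [-0.027,0,-0.027,0,0,0]
    - [-0.027,0,-0.027,0,0,0]
    - [-0.027,0,-0.027,0,0,0]
    - [-0.027,0,-0.027,0,0,0]
    - [-0.027,0,-0.027,0,0,0]
    - [-0.027,0,-0.027,0,0,0]
    - [-0.027,0,-0.027,0,0,0]
  fingers: 0.078

```text
clock: 1.3
tool_pos: [0.4502, -0.3573, 0.2502]
tcp_rot: [-0.004, 0.004, 0.707, -0.707]
force: [-0.5, -0.3, 0.4]
finger_gap: 0.0782
```

Request:
send_rows:
  motion:
    - [-0.006,0,-0.045,0,0,0]
    - [-0.006,0,-0.045,0,0,0]
    - [-0.006,0,-0.045,0,0,0]
    - [-0.006,0,-0.045,0,0,0]
    - [-0.006,0,-0.045,0,0,0]
    - [-0.006,0,-0.045,0,0,0]
    - [-0.006,0,-0.045,0,0,0]
    - [-0.006,0,-0.045,0,0,0]
    - [-0.006,0,-0.045,0,0,0]
    - [-0.006,0,-0.045,0,0,0]
    - [-0.006,0,-0.045,0,0,0]
    - [-0.006,0,-0.045,0,0,0]

```text
clock: 2.5
tool_pos: [0.5274, 0.1821, 0.2502]
tcp_rot: [0.004, -0.004, -0.707, 0.707]
force: [0.6, -0.3, 0.2]
finger_gap: 0.078
```

```bash
python3 go.py .5215 .321 .15 -.62
```

```text
t 2.5 pos [0.5274 0.1821 0.2502] F [ 0.62 -0.31  0.18] tau [-0.026 -0.013  0.044] gap 0.078
axes(cols)
 [[-9.999e-01 -5.000e-04 -1.150e-02]
 [ 1.150e-02 -3.000e-04 -9.999e-01]
 [ 5.000e-04 -1.000e+00  3.000e-04]]
q [-0.37   0.446 -0.019  1.721  0.01   0.976 -1.975]
opt 1 turn [-4.0000e-02  1.7996e+02 -3.0000e-02] shift after turn [ -7.4 100.2 138.8]
opt -1 turn [-0.02 -0.04  0.03] shift after turn [   7.4  100.2 -138.8]
shift now(mm) [   7.5  100.2 -138.9]
```

Request:
send_rows:
  motion:
    - [0.0025,0,-0.0463,0,0,0]
    - [0.0025,0,-0.0463,0,0,0]
    - [0.0025,0,-0.0463,0,0,0]
    - [0,0.03,0,0,0,0]
    - [0,0.035,0,0,0,0]
    - [0,0.035,0,0,0,0]
    - [0,0,0,0,0,0]

```text
clock: 3.2
tool_pos: [0.5182, 0.3173, 0.1457]
tcp_rot: [0.007, -0.001, -0.705, 0.709]
force: [-1.4, 0.2, -1.5]
finger_gap: 0.0779
```

```bash
python3 go.py .5215 .321 .035 -.62; python3 - <<'E'
from h import *
f=grab('scene'); i=f['image'][200:350,330:500]; cv2.imwrite('pics/pre.png',cv2.resize(i,None,fx=3.5,fy=3.5))
E
```

```text
t 3.2 pos [0.5182 0.3173 0.1457] F [-1.39  0.15 -1.5 ] tau [ 0.005  0.085 -0.045] gap 0.0779
axes(cols)
 [[-0.9999 -0.0087 -0.011 ]
 [ 0.0111 -0.0058 -0.9999]
 [ 0.0086 -0.9999  0.0059]]
q [-0.576  0.64  -0.032  1.69   0.026  0.822 -2.201]
opt 1 turn [ -0.78 179.98  -0.53] shift after turn [  3.3 110.7   3.8]
opt -1 turn [-0.34 -0.01  0.49] shift after turn [ -3.3 110.7  -3.8]
shift now(mm) [ -4.3 110.7  -4.4]
```

View pics/pre.png

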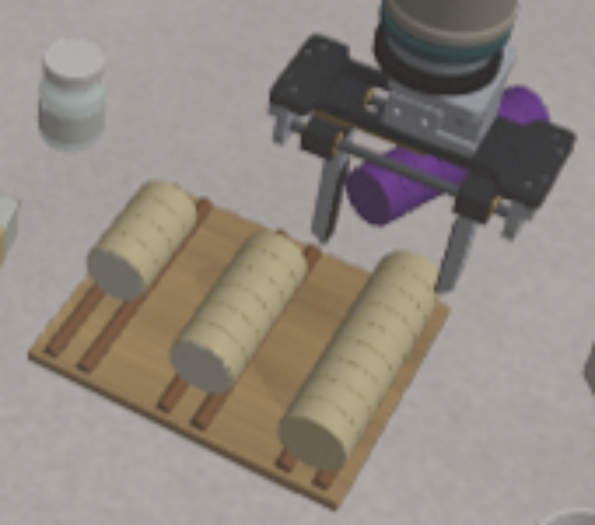

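Fingers straddle the long log, still about 110 mm above it (the right finger at (455,250) is only parallax). Let it settle and recheck.

Request:
send_rows:
  motion:
    - [0,0,0,0,0,0]
    - [0,0,0,0,0,0]

```text
clock: 3.45
tool_pos: [0.5231, 0.3201, 0.1526]
tcp_rot: [-0.003, 0.005, 0.708, -0.706]
force: [-0.5, -0.6, 0.3]
finger_gap: 0.0781
```

```bash
python3 go.py .5215 .321 .035 -.62
```

```text
t 3.45 pos [0.5231 0.3201 0.1526] F [-0.47 -0.59  0.35] tau [ 0.008 -0.019 -0.076] gap 0.0781
axes(cols)
 [[-0.9999  0.0031 -0.0118]
 [ 0.0118  0.002  -0.9999]
 [-0.0031 -1.     -0.0021]]
q [-0.575  0.632 -0.032  1.683  0.026  0.823 -2.201]
opt 1 turn [  0.28 179.95   0.19] shift after turn [ -1.6 117.6   0.9]
opt -1 turn [ 0.12 -0.05 -0.18] shift after turn [  1.6 117.6  -0.9]
shift now(mm) [  2.  117.6  -0.6]
```

Request:
send_rows:
  motion:
    - [0,0.015,0,0,0,0]
    - [0,0.02,0,0,0,0]
    - [0,0.02,0,0,0,0]
    - [0,0.02,0,0,0,0]
    - [0,0.015,0,0,0,0]
    - [0,0.012,0,0,0,0]
    - [0,0.008,0,0,0,0]
    - [0,0.005,0,0,0,0]
    - [0,0,0,0,0,0]
    - [0,0,0,0,0,0]
    - [0,0,0,0,0,0]

```text
clock: 4.55
tool_pos: [0.5222, 0.3197, 0.0361]
tcp_rot: [-0.004, 0.004, 0.707, -0.707]
force: [0.4, -0.6, -0.3]
finger_gap: 0.0778
```

```bash
python3 go.py .5215 .321 .035 -.62
```

```text
t 4.55 pos [0.5222 0.3197 0.0361] F [ 0.4  -0.62 -0.33] tau [ 0.018  0.04  -0.04 ] gap 0.0778
axes(cols)
 [[-9.999e-01  1.000e-03 -1.150e-02]
 [ 1.150e-02  7.000e-04 -9.999e-01]
 [-1.000e-03 -1.000e+00 -7.000e-04]]
q [-0.578  0.792 -0.028  1.757  0.035  0.592 -2.209]
opt 1 turn [9.0000e-02 1.7996e+02 6.0000e-02] shift after turn [-0.7  1.1  1.3]
opt -1 turn [ 0.04 -0.04 -0.06] shift after turn [ 0.7  1.1 -1.3]
shift now(mm) [ 0.8  1.1 -1.3]
```

Request:
send_rows:
  motion:
    - [0,0.001,-0.001,0,0,0]
    - [0,0,0,0,0,0]

```text
clock: 4.75
tool_pos: [0.5219, 0.3207, 0.0347]
tcp_rot: [-0.004, 0.004, 0.707, -0.707]
force: [0.4, -0.2, -0.2]
finger_gap: 0.0781
```

Request:
send_rows:
  motion:
    - [0,0,0,0,0,0]
    - [0,0,0,0,0,0]
    - [0,0,0,0,0,0]
    - [0,0,0,0,0,0]
    - [0,0,0,0,0,0]
    - [0,0,0,0,0,0]
    - [0,0,0,0,0,0]
  fingers: 0.03

```text
clock: 5.45
tool_pos: [0.5218, 0.3214, 0.0346]
tcp_rot: [-0.004, 0.004, 0.708, -0.707]
force: [-0.7, 3.4, -0.7]
finger_gap: 0.0513
```

Request:
send_rows:
  motion:
    - [0,-0.004,0,0,0,0]
    - [0,-0.008,0,0,0,0]
    - [0,-0.015,0,0,0,0]
    - [0,-0.02,0,0,0,0]
    - [0,-0.025,0,0,0,0]
    - [0,-0.03,0,0,0,0]
    - [0,-0.03,0,0,0,0]
    - [0,-0.025,0,0,0,0]
    - [0,-0.015,0,0,0,0]
    - [0,-0.008,0,0,0,0]
    - [0,0,0,0,0,0]
    - [0,0,0,0,0,0]

```text
clock: 6.65
tool_pos: [0.5212, 0.3198, 0.214]
tcp_rot: [0.004, -0.004, -0.707, 0.707]
force: [0.0, -1.5, -3.6]
finger_gap: 0.0512
```

```bash
python3 go.py .538 -.229 .21 .7; python3 - <<'E'
from h import *
f=grab('scene'); i=f['image'][150:350,330:500]; cv2.imwrite('pics/lift.png',cv2.resize(i,None,fx=3,fy=3))
E
```

```text
t 6.65 pos [0.5212 0.3198 0.214 ] F [ 0.01 -1.47 -3.6 ] tau [-0.033  0.025  0.017] gap 0.0512
axes(cols)
 [[-9.999e-01 -1.000e-03 -1.160e-02]
 [ 1.160e-02 -9.000e-04 -9.999e-01]
 [ 1.000e-03 -1.000e+00  9.000e-04]]
q [-0.576  0.563 -0.032  1.618  0.021  0.962 -2.198]
opt 1 turn [-9.0000e-02  1.7863e+02 -8.0000e-02] shift after turn [  10.    4. -549.]
opt -1 turn [-0.05 -1.37  0.06] shift after turn [-10.   4. 549.]
shift now(mm) [-23.1   4.5 548.6]
```

View pics/lift.png

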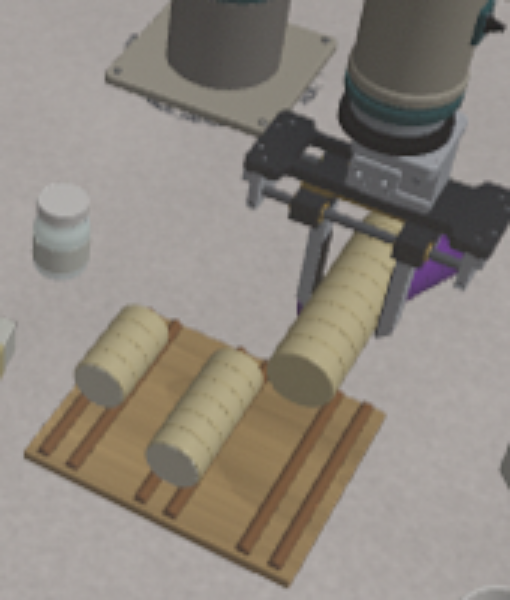

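Log held level, weight reading 3.6 N. Now across to the cutter, keeping 25 mm short of the stop.

Request:
send_rows:
  motion:
    - [0,0,0.008,0,0,0]
    - [0,0,0.018,0,0,0]
    - [0,0,0.028,0,0,0]
    - [0,0,0.035,0,0,0]
    - [0,0,0.035,0,0,0]
    - [0,0,0.035,0,0,0]
    - [0,0,0.035,0,0,0]
    - [0,0,0.035,0,0,0]
    - [0,0,0.035,0,0,0]
    - [0,0,0.035,0,0,0]
    - [0,0,0.035,0,0,0]
    - [0,0,0.035,0,0,0]

```text
clock: 7.9
tool_pos: [0.5161, -0.0518, 0.2143]
tcp_rot: [0.005, -0.004, -0.707, 0.707]
force: [0.8, 0.7, -4.6]
finger_gap: 0.0516
```

Request:
send_rows:
  motion:
    - [0,0,0.035,0,0,0]
    - [0,0,0.035,0,0,0]
    - [0,0,0.035,0,0,0]
    - [0,0,0.03,0,0,0]
    - [0,0,0.022,0,0,0]
    - [0,0,0.015,0,0,0]
    - [0,0,0.008,0,-0.7,0]
    - [0,0,0,0,-0.7,0]
    - [0,0,0,0,0,0]
    - [0,0,0,0,0,0]
    - [0,0,0,0,0,0]

```text
clock: 9.0
tool_pos: [0.5157, -0.2273, 0.2145]
tcp_rot: [0.005, -0.005, 0.707, -0.707]
force: [0.2, -0.8, -4.0]
finger_gap: 0.0515
```

```bash
python3 go.py .513 -.229 .104 .75; python3 - <<'E'
from h import *
from scipy.optimize import least_squares
for nm in ('scene','top'):
    f=grab(nm,'hover_%s.png'%nm);P=cloud(f).reshape(-1,3);P=P[np.isfinite(P).all(1)]
    z0=robot.get_state()['tool_pos'][2]+.014
    Q=P[(P[:,0]>.40)&(P[:,0]<.63)&(abs(P[:,0]-.513)>.035)&(abs(P[:,1]+.229)<.035)&(abs(P[:,2]-z0)<.032)]
    g=lambda p:np.hypot(Q[:,1]-p[0]-p[1]*(Q[:,0]-.513),Q[:,2]-p[2]-p[3]*(Q[:,0]-.513))-.026
    r=least_squares(g,[-.229,0,z0,0],loss='soft_l1',f_scale=.002);print(nm,len(Q),r.x[[0,2]],np.degrees(r.x[[1,3]]),'z-TCP',r.x[2]-z0+.014,'x',np.percentile(Q[:,0],[0,1,99,100]),np.median(abs(r.fun)))
E
```

```text
t 9.0 pos [ 0.5157 -0.2273  0.2145] F [ 0.19 -0.8  -4.04] tau [-0.022  0.024  0.031] gap 0.0515
axes(cols)
 [[-9.999e-01  1.000e-04  1.490e-02]
 [-1.490e-02  5.000e-04 -9.999e-01]
 [-1.000e-04 -1.000e+00 -5.000e-04]]
q [ 0.363  0.493  0.003  1.752 -0.003  0.897 -1.188]
opt 1 turn [-1.000e-02 -1.799e+02 -4.000e-02] shift after turn [ -2.8 110.5  -1.6]
opt -1 turn [ 0.03  0.1  -0.01] shift after turn [  2.8 110.5   1.6]
shift now(mm) [  2.8 110.5   1.7]
scene 649 [-0.22735683  0.22982699] [ 1.00949993 -0.27361269] z-TCP 0.015301786328314125 x [0.42521222 0.4292509  0.60799973 0.60900896] 0.0014792201875669306
top 651 [-0.22904862  0.22962022] [ 1.11879545 -0.31989942] z-TCP 0.01506200745765922 x [0.42592119 0.42738075 0.60393065 0.60502326] 0.0014388213896682628
```

Log is within 1 mm and 0.3° of the V line in both cameras. Descend to about 10 mm above the seat.

Request:
send_rows:
  motion:
    - [0,0.008,0.0004,0,0,0]
    - [0,0.014,0.0004,0,0,0]
    - [0,0.016,0,0,0,0]
    - [0,0.016,0,0,0,0]
    - [0,0.016,0,0,0,0]
    - [0,0.014,0,0,0,0]
    - [0,0.01,0,0,0,0]
    - [0,0.006,0,0,0,0]
    - [0,0.004,0,0,0,0]
    - [0,0,0,0,0,0]
    - [0,0,0,0,0,0]
    - [0,0,0,0,0,0]

```text
clock: 10.3
tool_pos: [0.5159, -0.2296, 0.1111]
tcp_rot: [-0.005, 0.004, -0.707, 0.707]
force: [-0.5, 0.3, -3.0]
finger_gap: 0.0514
```

Request:
send_rows:
  motion:
    - [0,0.002,0,0,0,0]
    - [0,0.002,0,0,0,0]
    - [0,0.002,0,0,0,0]
    - [0,0,0,0,0,0]
    - [0,0,0,0,0,0]

```text
clock: 10.8
tool_pos: [0.5154, -0.2294, 0.1044]
tcp_rot: [0.005, -0.005, 0.707, -0.707]
force: [0.4, -0.3, -3.4]
finger_gap: 0.0515
```

```bash
python3 go.py .538 -.229 .0975 .75
```

```text
t 10.8 pos [ 0.5154 -0.2294  0.1044] F [ 0.4  -0.33 -3.36] tau [-0.001  0.039 -0.002] gap 0.0515
axes(cols)
 [[-9.999e-01 -1.000e-04  1.300e-02]
 [-1.300e-02  1.000e-04 -9.999e-01]
 [ 1.000e-04 -1.000e+00 -1.000e-04]]
q [ 0.369  0.639  0.     1.856 -0.     0.647 -1.189]
opt 1 turn [-1.0000e-02  1.7999e+02  1.0000e-02] shift after turn [22.6  6.9  0.1]
opt -1 turn [ 0.   -0.01  0.01] shift after turn [-22.6   6.9  -0.1]
shift now(mm) [-22.6   6.9  -0.1]
```

Still free. Go down in millimetre steps until it touches.

Request:
send_rows:
  motion:
    - [0,0.002,0,0,0,0]
    - [0,0.002,0,0,0,0]
    - [0,0,0,0,0,0]
    - [0,0,0,0,0,0]

```text
clock: 11.2
tool_pos: [0.5155, -0.2293, 0.1004]
tcp_rot: [0.005, -0.005, 0.707, -0.707]
force: [-0.3, -0.5, -3.8]
finger_gap: 0.0514
```

Request:
send_rows:
  motion:
    - [0,0.001,0,0,0,0]
    - [0,0.001,0,0,0,0]
    - [0,0,0,0,0,0]
    - [0,0,0,0,0,0]

```text
clock: 11.6
tool_pos: [0.5155, -0.2293, 0.0985]
tcp_rot: [0.005, -0.005, 0.707, -0.707]
force: [-0.2, -1.1, -3.9]
finger_gap: 0.0516
```

```bash
python3 - <<'E'
from h import *
s=robot.get_state();print(s['tool_pos'],s['force'],s['torque'])
f=grab('scene'); i=f['image'][170:300,180:320]; cv2.imwrite('pics/near.png',cv2.resize(i,None,fx=4,fy=4,interpolation=cv2.INTER_CUBIC))
E
```

```text
[ 0.5154727  -0.22934994  0.09846215] [-0.22478768 -1.05425482 -3.88775254] [ 0.00767506  0.06920353 -0.00033573]
```

View pics/near.png

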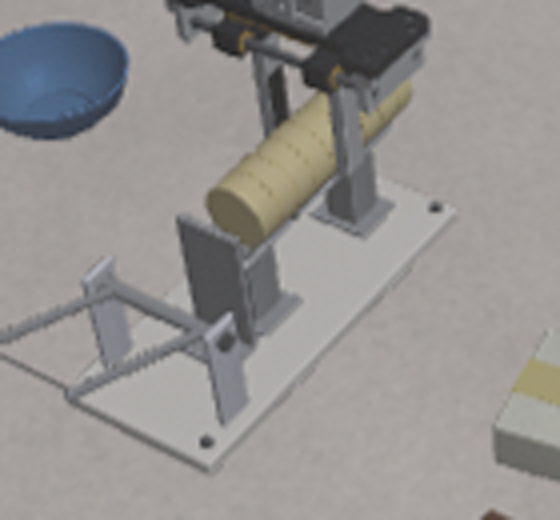

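Log is just above the V at (290,165) in the crop, with a clear gap to the stop plate at (215,280). Advance along the trough, then touch the stop slowly.

Request:
send_rows:
  motion:
    - [-0.003,0,0,0,0,0]
    - [-0.004,0,0,0,0,0]
    - [-0.004,0,0,0,0,0]
    - [-0.003,0,0,0,0,0]
    - [-0.002,0,0,0,0,0]
    - [-0.001,0,0,0,0,0]
    - [0,0,0,0,0,0]
    - [0,0,0,0,0,0]

```text
clock: 12.45
tool_pos: [0.5323, -0.2292, 0.0985]
tcp_rot: [0.004, -0.005, 0.707, -0.707]
force: [0.7, -0.7, -3.8]
finger_gap: 0.0515
```

Request:
send_rows:
  motion:
    - [-0.001,0,0,0,0,0]
    - [-0.001,0,0,0,0,0]
    - [-0.001,0,0,0,0,0]
    - [0,0,0,0,0,0]
    - [0,0,0,0,0,0]

```text
clock: 12.95
tool_pos: [0.5355, -0.2291, 0.0985]
tcp_rot: [0.005, -0.005, 0.707, -0.707]
force: [0.1, 1.1, -4.5]
finger_gap: 0.0511
```

Request:
send_rows:
  motion:
    - [-0.001,0,0,0,0,0]
    - [0,0,0,0,0,0]
    - [0,0,0,0,0,0]

```text
clock: 13.25
tool_pos: [0.5365, -0.2291, 0.0985]
tcp_rot: [0.005, -0.005, 0.707, -0.707]
force: [-0.2, -0.5, -3.7]
finger_gap: 0.0515
```

Request:
send_rows:
  motion:
    - [-0.001,0,0,0,0,0]
    - [0,0,0,0,0,0]
    - [0,0,0,0,0,0]

```text
clock: 13.55
tool_pos: [0.5375, -0.2291, 0.0985]
tcp_rot: [0.005, -0.005, 0.707, -0.707]
force: [0.2, -0.4, -3.8]
finger_gap: 0.0513
```

Request:
send_rows:
  motion:
    - [-0.0007,0,0,0,0,0]
    - [0,0,0,0,0,0]
    - [0,0,0,0,0,0]

```text
clock: 13.85
tool_pos: [0.5382, -0.2291, 0.0985]
tcp_rot: [0.005, -0.005, 0.707, -0.707]
force: [-0.6, 0.5, -2.8]
finger_gap: 0.0511
```

Request:
send_rows:
  motion:
    - [-0.0007,0,0,0,0,0]
    - [0,0,0,0,0,0]
    - [0,0,0,0,0,0]

```text
clock: 14.15
tool_pos: [0.5388, -0.2291, 0.0985]
tcp_rot: [0.005, -0.005, 0.707, -0.707]
force: [-0.5, -0.1, -3.8]
finger_gap: 0.0511
```

Request:
send_rows:
  motion:
    - [-0.0007,0,0,0,0,0]
    - [0,0,0,0,0,0]
    - [0,0,0,0,0,0]

```text
clock: 14.45
tool_pos: [0.5388, -0.229, 0.0983]
tcp_rot: [0.004, -0.005, 0.707, -0.707]
force: [-2.0, 1.2, -3.7]
finger_gap: 0.0514
```

Request:
send_rows:
  motion:
    - [-0.0007,0,0,0,0,0]
    - [0,0,0,0,0,0]
    - [0,0,0,0,0,0]

```text
clock: 14.75
tool_pos: [0.5388, -0.229, 0.0982]
tcp_rot: [0.003, -0.005, 0.707, -0.707]
force: [-5.1, 0.2, -1.8]
finger_gap: 0.0511
```

End touches the stop (−5 N). Now press down stepwise.

Request:
send_rows:
  motion:
    - [0,0.0007,0,0,0,0]
    - [0,0,0,0,0,0]
    - [0,0,0,0,0,0]

```text
clock: 15.05
tool_pos: [0.5388, -0.229, 0.0979]
tcp_rot: [0.003, -0.005, 0.707, -0.707]
force: [-6.1, 0.4, 0.7]
finger_gap: 0.0512
```

Request:
send_rows:
  motion:
    - [0,0.0007,0,0,0,0]
    - [0,0,0,0,0,0]
    - [0,0,0,0,0,0]

```text
clock: 15.35
tool_pos: [0.5388, -0.229, 0.0978]
tcp_rot: [0.004, -0.005, 0.707, -0.707]
force: [-7.7, 1.4, 5.3]
finger_gap: 0.0516
```

Request:
send_rows:
  motion:
    - [0,0.0007,0,0,0,0]
    - [0,0,0,0,0,0]
    - [0,0,0,0,0,0]

```text
clock: 15.65
tool_pos: [0.5389, -0.229, 0.0978]
tcp_rot: [0.004, -0.005, 0.707, -0.707]
force: [-8.3, 1.4, 9.8]
finger_gap: 0.0515
```

```bash
python3 go.py .538 -.229 .0975 .75
```

```text
t 15.65 pos [ 0.5389 -0.229   0.0978] F [-8.35  1.36  9.82] tau [ 0.448  1.965 -0.11 ] gap 0.0515
axes(cols)
 [[-9.999e-01 -2.100e-03  1.230e-02]
 [-1.230e-02  4.000e-04 -9.999e-01]
 [ 2.100e-03 -1.000e+00 -4.000e-04]]
q [ 0.352  0.673  0.003  1.799 -0.002  0.671 -1.203]
opt 1 turn [-1.9000e-01  1.7995e+02  4.0000e-02] shift after turn [-0.9  0.3  0. ]
opt -1 turn [ 0.03 -0.05  0.12] shift after turn [ 0.9  0.3 -0. ]
shift now(mm) [ 0.9  0.3 -0. ]
```

```bash
python3 - <<'E'
from h import *
from scipy.optimize import least_squares
for nm in ('scene','top'):
    f=grab(nm,'end_%s.png'%nm);P=cloud(f).reshape(-1,3);P=P[np.isfinite(P).all(1)]
    Q=P[(P[:,0]>.44)&(P[:,0]<.624)&(abs(P[:,0]-.538)>.035)&(abs(P[:,1]+.229)<.03)&(abs(P[:,2]-.12)<.022)]
    g=lambda p:np.hypot(Q[:,1]-p[0]-p[1]*(Q[:,0]-.538),Q[:,2]-p[2]-p[3]*(Q[:,0]-.538))-.026
    r=least_squares(g,[-.229,0,.112,0],loss='soft_l1',f_scale=.002);print(nm,len(Q),r.x[[0,2]],'yaw,pitch',np.degrees(r.x[[1,3]]),'x',np.percentile(Q[:,0],[0,1,99,100]))
i=cv2.imread('pics/end_scene.png')[150:300,150:350];j=cv2.imread('pics/end_top.png')[100:280,355:455]
cv2.imwrite('pics/end.png',np.hstack([cv2.resize(i,(560,420),interpolation=2),cv2.resize(j,(233,420),interpolation=2)]))
s=robot.get_state();print(s['clock'],s['force'],s['torque'],s['finger_gap'])
E
```

```text
scene 370 [-0.22860721  0.11382586] yaw,pitch [ 0.91362311 -0.84224897] x [0.44518114 0.45306899 0.62369213 0.62385546]
top 499 [-0.23019996  0.11249994] yaw,pitch [ 0.68514416 -0.24083993] x [0.44778471 0.44818171 0.62284426 0.62389752]
15.75 [-8.02199558  1.31770825 10.71647017] [ 0.47435975  2.01587525 -0.11525283] 0.05128644493830008
```

View pics/end.png

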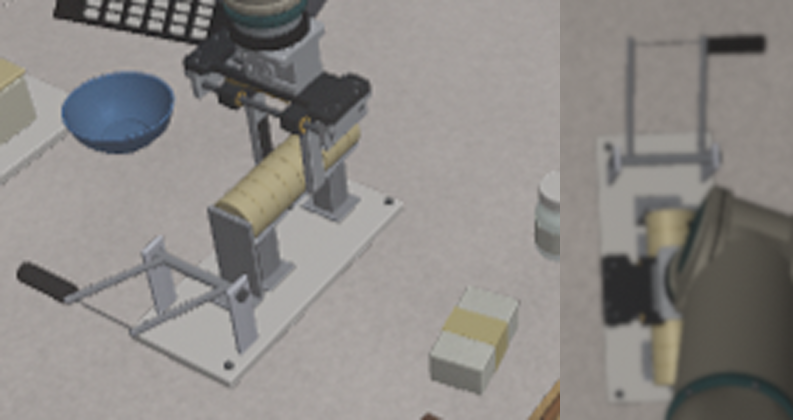

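Log lies in the V with its end at the stop plate (crop (235,215)), bow still parked. The pitch readings (−0.24° to −0.84°) suggest the front may bear first. Test with a small levelling turn while easing the stop push.

Request:
send_rows:
  motion:
    - [0,0,0,0,0,0.15]
    - [0,0,0,0,0,0.15]
    - [0,0,0,0,0,0]
    - [0,0,0,0,0,0]
    - [0,0,0,0,0,0]

```text
clock: 16.25
tool_pos: [0.5389, -0.229, 0.0978]
tcp_rot: [0.006, -0.003, 0.707, -0.707]
force: [-8.3, 2.5, 10.1]
finger_gap: 0.0514
```

```bash
python3 go.py .538 -.229 .0975 .75
```

```text
t 16.25 pos [ 0.5389 -0.229   0.0978] F [-8.28  2.52 10.08] tau [ 0.424  2.    -0.05 ] gap 0.0514
axes(cols)
 [[-9.999e-01  3.200e-03  1.240e-02]
 [-1.240e-02  5.000e-04 -9.999e-01]
 [-3.200e-03 -1.000e+00 -4.000e-04]]
q [ 3.540e-01  6.710e-01  1.000e-03  1.804e+00 -3.000e-03  6.630e-01
 -1.201e+00]
opt 1 turn [2.9000e-01 1.7996e+02 4.0000e-02] shift after turn [-0.9  0.3 -0. ]
opt -1 turn [ 0.03 -0.04 -0.19] shift after turn [0.9 0.3 0. ]
shift now(mm) [0.9 0.3 0. ]
```

Request:
send_rows:
  motion:
    - [0.0005,0,0,0,0,0]
    - [0,0,0,0,0,0]
    - [0,0,0,0,0,0]
    - [0,0,0,0,0,0]

```text
clock: 16.65
tool_pos: [0.5389, -0.229, 0.0978]
tcp_rot: [0.006, -0.003, 0.707, -0.707]
force: [-7.4, 2.3, 9.8]
finger_gap: 0.051
```

```bash
python3 go.py .538 -.229 .0975 .75
```

```text
t 16.65 pos [ 0.5389 -0.229   0.0978] F [-7.38  2.25  9.81] tau [ 0.447  1.748 -0.127] gap 0.051
axes(cols)
 [[-9.999e-01  4.200e-03  1.240e-02]
 [-1.240e-02  3.000e-04 -9.999e-01]
 [-4.200e-03 -1.000e+00 -2.000e-04]]
q [ 3.550e-01  6.710e-01  1.000e-03  1.805e+00 -3.000e-03  6.620e-01
 -1.201e+00]
opt 1 turn [3.8000e-01 1.7996e+02 2.0000e-02] shift after turn [-0.9  0.3  0.1]
opt -1 turn [ 0.01 -0.04 -0.24] shift after turn [ 0.9  0.3 -0.1]
shift now(mm) [ 1.   0.3 -0.1]
```

Tool turned 0.3° with no change in force or moment, so the log is bedded flat along the V and the push is central. Trim the side load slightly, then confirm it is steady.

Request:
send_rows:
  motion:
    - [0.0004,0,-0.0004,0,0,0]
    - [0,0,0,0,0,0]
    - [0,0,0,0,0,0]
    - [0,0,0,0,0,0]
    - [0,0,0,0,0,0]
    - [0,0,0,0,0,0]

```text
clock: 17.25
tool_pos: [0.539, -0.229, 0.0978]
tcp_rot: [-0.006, 0.003, -0.707, 0.707]
force: [-5.9, 0.8, 8.0]
finger_gap: 0.0515
```

Request:
send_rows:
  motion:
    - [0,0,0,0,0,0]
    - [0,0,0,0,0,0]
    - [0,0,0,0,0,0]
    - [0,0,0,0,0,0]
    - [0,0,0,0,0,0]
    - [0,0,0,0,0,0]
    - [0,0,0,0,0,0]
    - [0,0,0,0,0,0]

```text
clock: 18.05
tool_pos: [0.539, -0.229, 0.0978]
tcp_rot: [-0.006, 0.003, -0.707, 0.707]
force: [-6.6, 0.5, 8.8]
finger_gap: 0.0513
```

```bash
python3 -c "
from h import *
print(robot.job_done()); s=robot.get_state(); print(s['clock'],s['tool_pos'],s['force'],s['finger_gap'])"
```

```text
the job is handed in; nothing more can be done
None
the job is handed in; nothing more can be done
```

I laid the whole log in the V trough with its end against the stop. I handed the job in after about 18 s, with the gripper still on the log and pressing down.

- **Down push:** the last readings were 8.0 and 8.8 N from the gripper, with about 3.6 N of log weight on top, so the V carries about 12 N.
- **Stop:** the log pushes on it with about 6.5 N. Side load was about 0.5 N.
- **Grip:** the finger opening stayed near 51 mm on the 52 mm log, with no sign of crushing.
- **Seating:** the tool was steady over the last second. The log's axis height, worked out from the tool, is 112.2 mm, against the 112 mm asked for. The fingertips stayed about 0.8 mm above the trough edges.

**Disagreement:** after the first press, the two cameras gave different log pitches, −0.24° (top) and −0.84° (scene), with the log partly hidden by the arm. Turning the tool by 0.3° changed neither the push nor the moment, so I took the log to be bedded flat in the V.

In the last picture the bow was still parked. I did not check the other objects one by one; the tool passed well above them.

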